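Point out the brass nut in the parts case

TASK

Show the apprentice which piece to use: with the fingertips push the half-open clear lid of the blue parts case back past upright, so that it stays open leaning away from you, then point straight down at the brass hexagon nut, fingertips a centimetre or two above its middle, and stay there for three seconds. Touch and shift nothing that lies in the case, and do not hover low over any other piece in it; then take the hand at least 20 cm away from the nut so that the apprentice can reach in. Leave the other things on the bench where they are.

Things in the scene. Friction and masses are not known exactly. Their poses are not given: they have to be found in the camera images.
- case: the parts case: blue open plastic tray fixed to the bench, 200 mm along x, 280 along y, 50 high, walls 4, inner floor 4 above the bench; two rows (along x) of three compartments about 94 x 89 mm, dividers as high as the rim. Origin: centre of its underside; x points away from the robot, give or take 0.3 rad. A black handle stands out 33 mm from the front wall, 22 mm up
- case_lid (a joint): clear lid with blue rim, 200 x 280 x 8 mm, hinged on the case's far top edge (along case y at x = +100, z = 50 mm). Rad: 0 shut, 1.57 upright, 2.1 leaning away on its stop; starts half open, 0.6 to 1.0. Stiff hinge: it stays where it is left; 1 to 4 N at the free edge moves it. Two black latches, 6 mm proud, stand on the free edge 95 mm either side of its middle
- lid_edge (a point): middle of the lid's free edge (the edge nearest the robot), 200 mm from the hinge line, half-way through the lid's thickness
- brass_nut: the brass hexagon nut: brass coloured, 36 mm across flats, 22 mm high, 21 mm bore, lying flat and loose in one of the compartments. Origin: centre of its underside, z up
- steel_nut: steel hexagon nut, the same shape and size as the brass one, silver grey, loose in another compartment. Origin: centre of its underside
- star_knob: black five-lobed star knob, 45 mm across, 28 mm high, loose in a compartment. Origin: centre of its underside
- shaft_collar: aluminium shaft collar, a ring 42 mm across and 16 mm high, loose in a compartment. Origin: centre of its underside
- red_cap: red plastic end cap, 36 mm across, 26 mm high, loose in a compartment. Origin: centre of its underside
- nylon_wheel: white nylon wheel lying flat, 42 mm across, 22 mm high, loose in a compartment. Origin: centre of its underside
- spray_can: green spray can with green cap, 65 mm across, 198 mm high, standing loose on the bench to the left of the case. Origin: centre of its underside
- twine_spool: white spool of twine, 80 mm across, 75 mm high, standing loose on the bench to the right of the case. Origin: centre of its underside
- screwdriver: red-handled screwdriver, 200 mm long, lying loose on the bench to the right of the case, along its own x. Origin: under its middle

How it is judged:
By the outcome, as a careful person would: the job done as asked, in the order asked, and still so for the second after the job is handed in, with the robot touching nothing.
It also fails if it takes over 54 s, if anything falls off the work surface, if the arm or the gripper's body presses on something with over 40 N, if the wrist force passes 120 N, or if a joint passes its speed limit or range.

ROBOT

A 6-joint arm with a two-finger parallel gripper is mounted at the origin on the work surface. World frame = base frame: x ahead of the robot, y to its left, z up, the work surface at z = 0. Lengths are in m, angles in rad, forces in N, time in s.
With the tool pointing down it reaches from about 0.325 to 1 m from the base axis. Payload 5.1 kg.
Tool frame: the origin (TCP) lies between the finger pads, 19 mm behind the fingertips; this is the grasp point; z points along the fingers, y is the direction in which the jaws open and shut (so a half turn about z gives the same grasp; the last joint's range is limited). The gripper opens to 85 mm and grips with 20 to 120 N. Pads are 22 mm wide; open, the fingers measure 114 mm over their backs; the gripper's body (76 mm by 85 mm) begins 54 mm behind the grasp point. The pads swing forward as they close: fully open they stand 13 mm farther back than shut.
Start: joints at [1.032, 0.124, 1.65, -0, 1.367, -0.083], TCP at [0.286, 0.584, 0.25] pointing down, gripper open.
Joint ranges: [-2.61, 2.61], [-1.02, 2.33], [0.03, 2.71], [-1.35, 4.49], [0.32, 2.68], [-2.91, 2.91]. Speed limits (rad/s): [2.57, 2.57, 3.14, 3.14, 3.14, 3.14].

INTERFACE

Orientations are given as a unit quaternion [x, y, z, w].
In Python, from plant import * gives the robot as it stands.
- The arm moves only by the shell command python3 -m pendant 'ROWS' [FORCE]. ROWS is JSON, a list of rows, each a list of 3 entries, a list of its own where there are three numbers: the shift along the tool's x, y, z in cm, then the turn about the tool's z in degrees, then the finger opening in cm, from 0 to 8.54. A call has 1 to 8 rows; each row shifts and turns the commanded pose from where the row before left it, along the tool's axes as they then stand; what a row does not reach is not made up. A row lasts 1/12 s, in which the tool goes at most 41.7 mm and 7.16 degrees, less where a joint would pass 70% of its speed; a pose out of reach is approached as far as the arm can. A call with a gripper value outside its range is refused whole. The fingers move at their own pace and stop on an object; FORCE is the grip in N (left out, the last holds). Time passes only in rows, so rows that do not move let the fingers close. It gives the time, the measured TCP pose, the force and the opening at its end, in the units of the state.
- read_state(): the state, without advancing time (a new reading comes with each control period).
- capture(name): name is "side" or "top"; returns the picture (400x640x3 uint8, red, green, blue); there is no depth.
- camera_params(name): a dict with "fx", "fy", "cx", "cy" (pixels), "k1" (the pictures are not rectified: a ray, as slopes to the right and down, at radius r is drawn at 1 + k1 r^2 times it, then the intrinsics apply), "cam_to_world" (4x4, takes a point from camera to world coordinates). Camera axes: x right, y down, z forward; pixel columns grow to the right and rows downward; lengths in m; the calibration is good to about 2 mm. A picture is of the moment at which its call begins. camera_params takes no time and is no camera call.
- finish_job(): hands the job in, once; it reports no verdict.
The state is a dict: "t": time; "joints": joint angles; "joint_vel": joint speeds; "effort": joint torques, N m; "eef_pos": TCP position; "orientation": TCP orientation; "contact_force": force on the tool from outside, world axes, zero at the start; "ft_torque": the same for the moment, N m; "finger_gap": finger opening in m.
Only numpy, scipy, OpenCV 4.12 (cv2) and the standard library are available. Lean on these libraries where they do the work, as an engineer would, in place of code of your own. Each camera call takes 0.05 s, during which the arm holds its last target. There are 200 camera calls.

## Working session

There is one attempt and no reset: what is moved stays moved. The work goes in short steps, Python scripts to look and compute and a shell command to move; the robot and the scene stay as the last step left them, time stands still between calls to the robot, and variables do not carry over. Pictures are saved under pics/ and viewed, about 8 in all and at most 12, crops included, and the job is handed in when it is done.

```bash
ls; mkdir -p pics; python3 - <<'E'
from plant import *
import cv2
for n in("top","side"):
    cv2.imwrite(f"pics/{n}0.png",capture(n)[:,:,::-1]); p=camera_params(n); print(n,p)
s=read_state(); print(s)
E
```

```text
pics
top {'fx': 398.9316662129048, 'fy': 398.9316662129048, 'cx': 313.03677229702805, 'cy': 194.1646321123824, 'k1': 0.019122224371659714, 'cam_to_world': array([[-0.02070512, -0.99575859,  0.08964448,  0.45365077],
       [-0.99929035,  0.02343346,  0.02949025, -0.00877254],
       [-0.03146585, -0.08897026, -0.99553714,  1.0489294 ],
       [ 0.        ,  0.        ,  0.        ,  1.        ]])}
side {'fx': 489.5608676346176, 'fy': 489.5608676346176, 'cx': 324.3034679617146, 'cy': 204.91923248752667, 'k1': 0.040920371347149646, 'cam_to_world': array([[ 0.89733961, -0.32236832,  0.30143042,  0.16979151],
       [-0.44108884, -0.63199796,  0.63719637, -0.77741573],
       [-0.01490851, -0.70473913, -0.70930987,  0.93080374],
       [ 0.        ,  0.        ,  0.        ,  1.        ]])}
{'t': 0.1, 'joints': array([ 1.03236186e+00,  1.24464908e-01,  1.65151227e+00,  2.47606534e-06,
        1.36746906e+00, -8.25991828e-02]), 'joint_vel': array([-0.00018133, -0.00149908, -0.00332047,  0.00132674,  0.0020403 ,
        0.00021148]), 'effort': array([ 5.92783363e-04, -4.24925137e+01, -3.66655719e+01, -7.09038750e-05,
        3.87914173e-03,  3.65020995e-06]), 'eef_pos': array([0.28590748, 0.58319052, 0.24887458]), 'orientation': array([ 2.25949656e-01,  9.74138539e-01, -8.82097484e-04, -2.84336025e-04]), 'contact_force': array([0.48438617, 0.58771026, 0.73976296]), 'ft_torque': array([-0.03594666,  0.00360985,  0.02248937]), 'finger_gap': 0.08522468637049618}
```

View pics/top0.png

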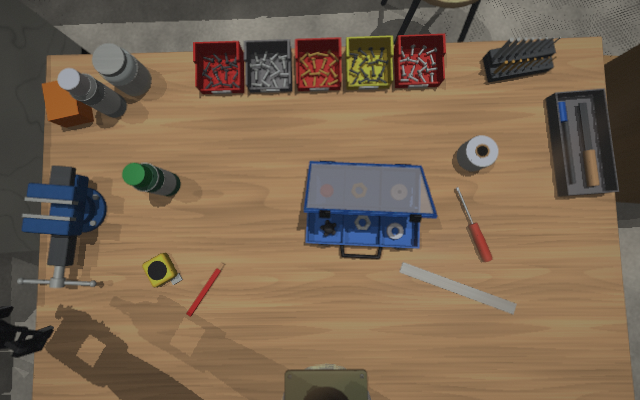

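View pics/side0.png

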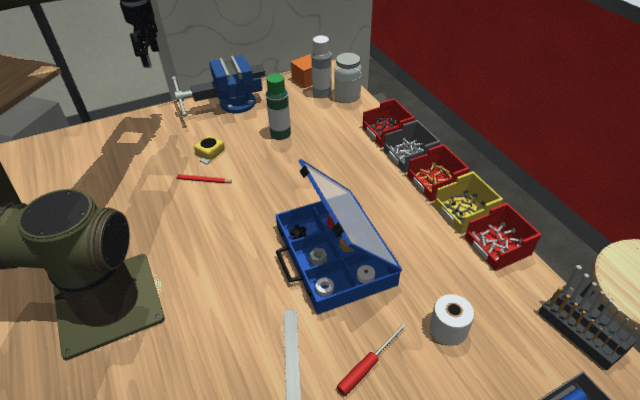

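The top view shows the case around (362,205), with the lid half open over the far row. The side view shows the brass piece near (345,243), in the far middle compartment. Next I'll zoom in on both.

```bash
cat > h.py <<'E'
import numpy as np, cv2
from plant import *
def ray(n,u,v):
    p=camera_params(n); T=np.array(p["cam_to_world"])
    d=np.array([(u-p["cx"])/p["fx"],(v-p["cy"])/p["fy"]]); s=d.copy()
    for _ in range(20): s=d/(1+p["k1"]*(s@s))
    return T[:3,3],T[:3,:3]@np.array([*s,1])
def onz(n,u,v,z):
    o,d=ray(n,u,v); return o+d*(z-o[2])/d[2]
def two(a,b):
    (o,d),(q,e)=ray("top",*a),ray("side",*b)
    k=np.linalg.lstsq(np.c_[d,-e],q-o,rcond=None)[0]
    P,Q=o+d*k[0],q+e*k[1]; return (P+Q)/2,np.linalg.norm(P-Q)
def proj(n,X):
    p=camera_params(n); T=np.array(p["cam_to_world"]); c=T[:3,:3].T@(np.array(X)-T[:3,3]); s=c[:2]/c[2]
    s=s*(1+p["k1"]*(s@s)); return s*[p["fx"],p["fy"]]+[p["cx"],p["cy"]]
E
python3 - <<'E'
import cv2,numpy as np
a=cv2.imread("pics/top0.png")[150:265,295:445]; b=cv2.imread("pics/side0.png")[150:315,265:415]
f=lambda x:cv2.resize(x,None,fx=600/150*.66,fy=600/150*.66,interpolation=cv2.INTER_CUBIC)
a=cv2.resize(a,(600,460)[:2],interpolation=cv2.INTER_CUBIC);b=cv2.resize(b,(540,594),interpolation=cv2.INTER_CUBIC)
cv2.imwrite("pics/a.png",a);cv2.imwrite("pics/b.png",b)
E
```

```text
(no output)
```

View pics/a.png

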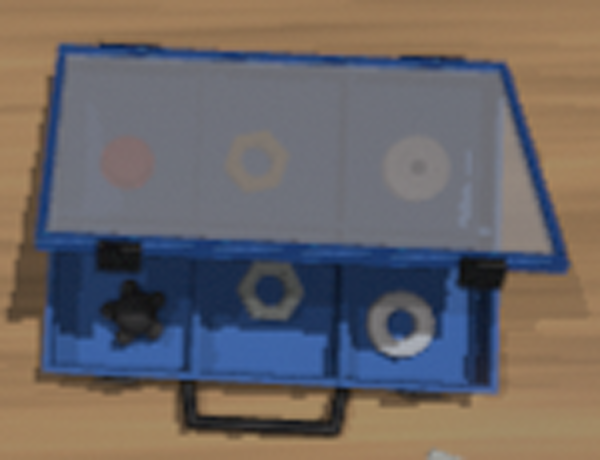

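View pics/b.png

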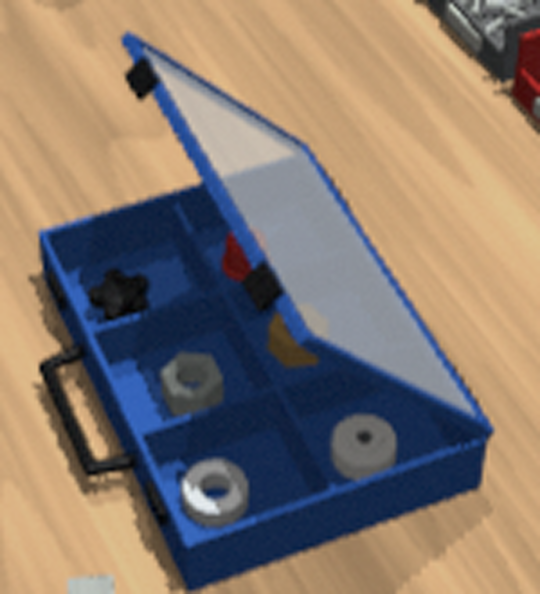

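The crops show the brass nut in the far middle compartment at top pixel (359.5,190). The steel nut is in front of it. The lid's free corners are at top (304.5,211) and (436.5,217), and at side (300,160) and (351,246).

```bash
python3 - <<'E'
from h import *
np.set_printoptions(precision=4,suppress=True)
A=lambda x,y:(295+x/4,150+y/4); B=lambda x,y:(265+x/3.6,150+y/3.6)
nl=onz("top",*A(42,377),.05); nr=onz("top",*A(497,390),.05); print("near",nl,nr,np.linalg.norm(nl-nr))
s1=onz("side",*B(42,232),.05);s2=onz("side",*B(187,552),.05);s3=onz("side",*B(490,432),.05);print("side nl nr fr",s1,s2,s3)
print("free L",two(A(38,243),B(127,37)),"R",two(A(566,268),B(310,345)))
print("nut",onz("top",*A(258,161),.026), "steel",onz("top",*A(271,291),.026),onz("side",*B(192,370),.026))
y=(nl-nr)[:2]; y/=np.linalg.norm(y); x=np.array([y[1],-y[0]]); c=(nl+nr)[:2]/2+.1*x
print("x",x,"yaw",np.arctan2(x[1],x[0]),"c",c)
n=onz("top",*A(258,161),.026)[:2]-c; print("nut in case",n@x,n@y)
for k in (two(A(38,243),B(127,37)),two(A(566,268),B(310,345))):
    d=k[0][:2]-c; print("edge in case",d@x,d@y,k[0][2],"lid angle",np.arctan2(k[0][2]-.05,.1-d@x))
for nme,(u,v) in dict(can=(133,175),canbase=(170,187)).items(): print(nme,onz("top",u,v,.198 if nme=="can" else .0))
print("spool",onz("top",482,152,.075))
E
```

```text
near [0.419  0.0422 0.05  ] [ 0.4057 -0.2379  0.05  ] 0.28037625093559837
side nl nr fr [0.4235 0.0378 0.05  ] [ 0.401 -0.242  0.05 ] [ 0.6065 -0.2477  0.05  ]
free L (array([0.4951, 0.0353, 0.1999]), np.float64(7.431822683982003e-05)) R (array([ 0.477 , -0.2432,  0.1981]), np.float64(0.0024186744330998915))
nut [ 0.553 -0.098  0.026] steel [ 0.4697 -0.1037  0.026 ] [ 0.471  -0.1019  0.026 ]
x [ 0.9989 -0.0473] yaw -0.04731451059534902 c [ 0.5122 -0.1026]
nut in case 0.040565467465041 0.006506411945229057
edge in case -0.0236321524110087 0.1369293430090585 0.1998825693499709 lid angle 0.8810795255820003
edge in case -0.028555184707977625 -0.1421630916141336 0.19806715400249136 lid angle 0.8558180207252292
can [0.5813 0.4071 0.198 ]
canbase [0.5763 0.4038 0.    ]
spool [ 0.6347 -0.3934  0.075 ]
```

```bash
python3 -m pendant '[[[0,0,0],-5.65,0],[[0,0,0],-5.65,0],[[0,0,0],-5.65,0],[[0,0,0],-5.65,0],[[-1,-3.7,0],0,0],[[-1,-3.7,0],0,0],[[-1,-3.7,0],0,0],[[-1,-3.7,0],0,0]]' 20
python3 -m pendant '[[[-1,-3.7,0],0,0],[[-1,-3.7,0],0,0],[[-1,-3.7,0],0,0],[[-1,-3.7,0],0,0],[[-1,-3.7,0],0,0],[[-1,-3.7,0],0,0],[[-1,-3.7,0],0,0],[[-1,-3.7,0],0,0]]'
```

```text
t: 0.77
eef_pos: [0.3167, 0.4318, 0.2491]
orientation: [0.03, 1.0, -0.001, -0.0]
contact_force: [0.4, 0.4, -0.4]
finger_gap: 0.0001
t: 1.43
eef_pos: [0.3783, 0.1314, 0.2497]
orientation: [0.03, 1.0, -0.0, 0.0]
contact_force: [1.0, -0.3, 0.3]
finger_gap: 0.0003
```

```bash
python3 -m pendant '[[[-0.9,-3.2,0],0,0],[[-0.9,-3.2,0],0,0],[[-0.9,-3.2,0],0,0],[[-0.9,-3.2,0],0,0],[[-0.9,-3.2,0],0,0],[[-0.9,-3.2,0],0,0],[[-0.6,-2.4,0],0,0],[[0,0,0],0,0]]'
python3 -m pendant '[[[0,0,2],0,0],[[0,0,2],0,0],[[0,0,1.5],0,0],[[0,0,0],0,0],[[0,0,0],0,0]]'
python3 - <<'E'
from h import *
s=read_state(); t=s["eef_pos"]; print(t,s["orientation"])
im=capture("side")[:,:,::-1].copy()
for dz in(0,-.019):
    u=proj("side",t+[0,0,dz]); print(u)
cv2.imwrite("pics/s1.png",cv2.resize(im[80:320,230:430],None,fx=2.5,fy=2.5,interpolation=cv2.INTER_CUBIC))
E
```

```text
t: 2.1
eef_pos: [0.4254, -0.0895, 0.2496]
orientation: [0.033, 0.999, -0.001, -0.0]
contact_force: [-0.6, 0.5, 0.1]
finger_gap: -0.0002
t: 2.52
eef_pos: [0.4246, -0.0855, 0.1941]
orientation: [0.03, 1.0, 0.0, -0.001]
contact_force: [-0.1, -0.0, 0.4]
finger_gap: 0.0001
[ 0.42456187 -0.08551226  0.194066  ] [ 3.04382178e-02  9.99535812e-01  4.33863622e-04 -1.21967069e-03]
[293.42975551 204.82341387]
[293.9562196  211.04666736]
```

View pics/s1.png

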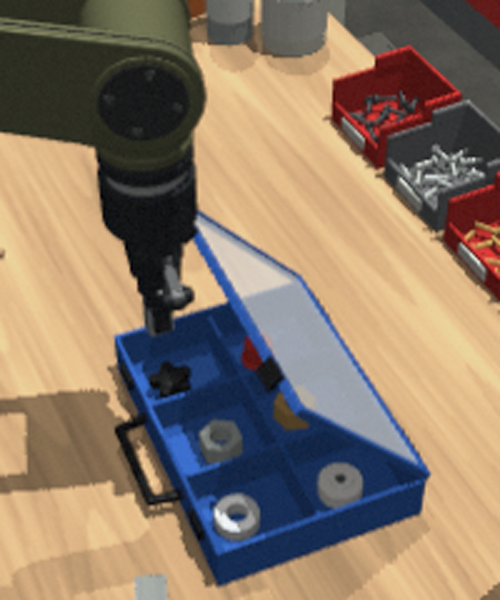

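The lid is still half open and the fingertips are in front of it at about (294,211), which matches TCP − 19 mm. I'll push now.

```bash
python3 -m pendant '[[[0,-0.7,0],0,0],[[0,-0.7,0],0,0],[[-1.5,0,0],0,0],[[-1.5,0,0],0,0],[[-1.2,0,0],0,0],[[-1.2,0,-0.3],0,0],[[-1.2,0,-0.4],0,0],[[-1.2,0,-0.4],0,0]]'
python3 -m pendant '[[[-1.2,0,-0.4],0,0],[[-1.2,0,-0.4],0,0],[[-1.2,0,-0.4],0,0],[[-1.2,0,-0.3],0,0],[[-1.2,0,-0.2],0,0],[[-1.2,0,-0.2],0,0],[[-1.2,0,0],0,0],[[0,0,0],0,0]]'
python3 - <<'E'
from h import *
cv2.imwrite("pics/s2.png",cv2.resize(capture("side")[60:320,230:480,::-1],None,fx=2.2,fy=2.2))
E
```

```text
t: 3.23
eef_pos: [0.5027, -0.1058, 0.2073]
orientation: [0.031, 1.0, -0.0, -0.0]
contact_force: [-2.9, 0.3, 2.1]
finger_gap: -0.0001
t: 3.9
eef_pos: [0.5896, -0.1116, 0.2293]
orientation: [0.031, 1.0, -0.001, 0.004]
contact_force: [0.1, -0.7, 6.5]
finger_gap: 0.0002
```

View pics/s2.png

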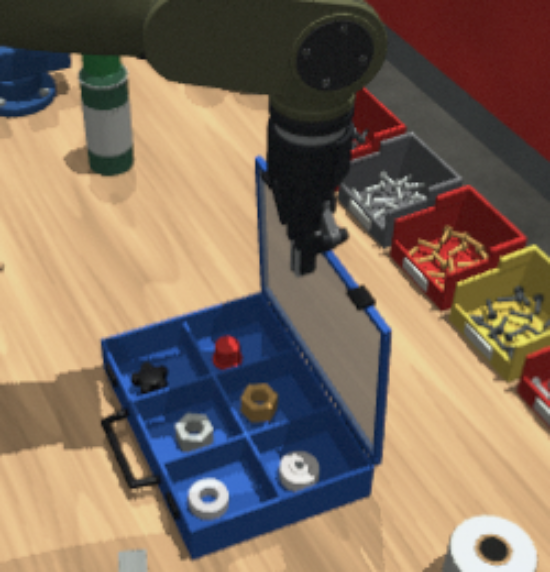

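The lid is now near upright, held by the fingers at about crop (300,265), and the brass nut is visible in the far middle compartment. The 6.5 N upward force suggests the lid edge is bearing on a finger linkage, so I'll rise a little before pushing on.

```bash
python3 -m pendant '[[[0,0,-0.5],0,0],[[0,0,-0.5],0,0],[[-0.5,0,0],0,0],[[-1,0,0],0,0],[[-1,0,0],0,0],[[-1,0,0],0,0],[[0,0,0],0,0]]'
python3 -m pendant '[[[-1,0,0.3],0,0],[[-1,0,0.3],0,0],[[-1,0,0.3],0,0],[[-1,0,0.3],0,0],[[0,0,0],0,0]]'
python3 - <<'E'
from h import *
cv2.imwrite("pics/s3.png",cv2.resize(capture("side")[60:320,230:480,::-1],None,fx=2.2,fy=2.2))
E
```

```text
t: 4.53
eef_pos: [0.6226, -0.1123, 0.2341]
orientation: [0.031, 1.0, 0.0, -0.0]
contact_force: [0.3, 1.1, 0.3]
finger_gap: 0.0003
t: 4.95
eef_pos: [0.6623, -0.1146, 0.2214]
orientation: [0.031, 1.0, 0.0, -0.0]
contact_force: [-0.2, 0.0, -0.2]
finger_gap: -0.0003
```

View pics/s3.png

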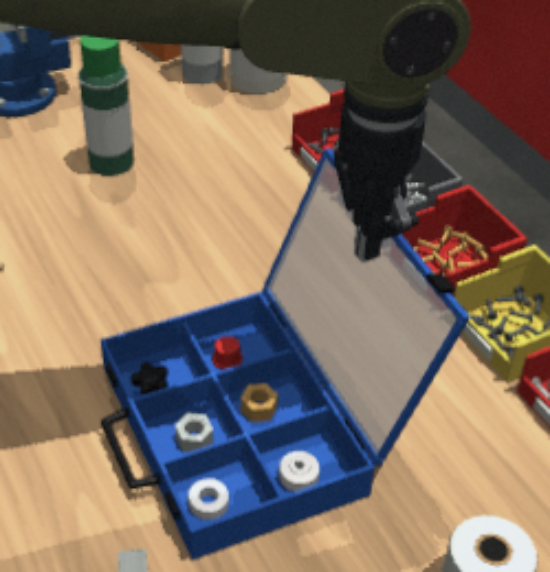

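The lid now leans back past upright (about 2 rad) with no force on the hand, and the parts are undisturbed. I'll measure the nut before moving over it.

```bash
python3 -m pendant '[[[1,0.1,0],0,0],[[2,0.2,0],0,0],[[2,0.2,0],0,0],[[2,0.2,0],0,0],[[2,0.2,0],0,0],[[2,0.2,0],0,0],[[0,0,0],0,0],[[0,0,0],0,0]]'
python3 - <<'E'
from h import *
np.set_printoptions(precision=4,suppress=True)
im=capture("side"); hsv=cv2.cvtColor(im,cv2.COLOR_RGB2HSV)
m=cv2.inRange(hsv,(10,90,40),(28,255,255)); z=np.zeros_like(m); z[225:265,325:370]=255; m&=z
n,l,st,ce=cv2.connectedComponentsWithStats(m); k=1+st[1:,4].argmax(); print(st[k],ce[k])
f=lambda x:cv2.resize(x,None,fx=6,fy=6,interpolation=cv2.INTER_CUBIC)
cv2.imwrite("pics/s4.png",np.hstack([f(im[215:270,315:375])[:,:,::-1],f(cv2.merge([m]*3)[215:270,315:375])]))
print("side, centroid at half height:",onz("side",*ce[k],.016))
s=read_state();print(s["eef_pos"],s["orientation"])
t=capture("top"); cv2.imwrite("pics/t4.png",t[:,:,::-1])
E
```

```text
t: 5.67
eef_pos: [0.551, -0.0967, 0.2235]
orientation: [0.031, 1.0, -0.0, 0.001]
contact_force: [0.4, -0.6, 0.0]
finger_gap: 0.0002
[340 234  16  17 205] [347.2927 242.3561]
side, centroid at half height: [ 0.5517 -0.097   0.016 ]
[ 0.5517 -0.0969  0.2236] [ 0.0307  0.9995 -0.0001  0.0008]
```

View pics/s4.png

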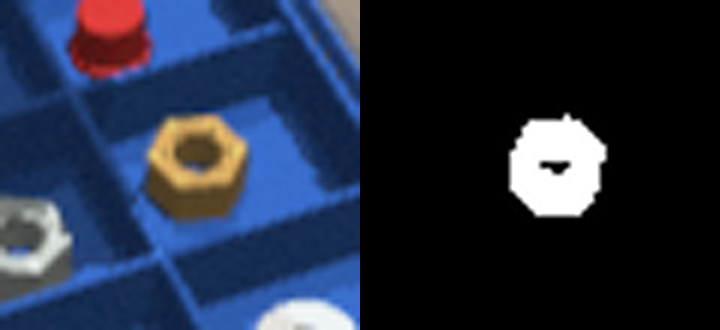

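The nut measures (0.552, −0.097) from the side view and (0.553, −0.098) from the top. The hand is directly above it, so I'll lower it straight down to put the tip about 15 mm above the nut.

```bash
python3 -m pendant '[[[0,0,2.5],0,0],[[0,0,2.5],0,0],[[0,0,2.5],0,0],[[0,0,2.5],0,0],[[0,0,2],0,0],[[0,0,2],0,0],[[0,0,1],0,0],[[0,0,0],0,0]]'
python3 -m pendant '[[[0,0,0.7],0,0],[[0,0,0.6],0,0],[[0,0,0],0,0],[[0,0,0],0,0],[[0,0,0],0,0]]'
python3 - <<'E'
from h import *
cv2.imwrite("pics/s5.png",cv2.resize(capture("side")[130:290,250:430,::-1],None,fx=3.3,fy=3.3,interpolation=cv2.INTER_CUBIC))
print(read_state()["eef_pos"])
E
```

```text
t: 6.43
eef_pos: [0.5505, -0.0965, 0.07]
orientation: [0.031, 1.0, 0.001, -0.003]
contact_force: [-0.6, 0.3, -0.7]
finger_gap: 0.0001
t: 6.85
eef_pos: [0.5525, -0.0971, 0.0609]
orientation: [0.031, 1.0, -0.0, 0.001]
contact_force: [0.4, 0.9, -0.2]
finger_gap: -0.0
[ 0.55246821 -0.09710893  0.06087811]
```

View pics/s5.png

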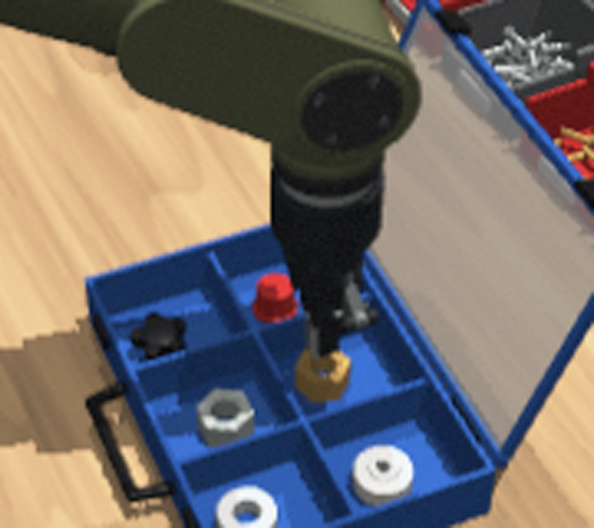

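The fingertips are just above the nut, at about crop (322,355), the lid is still leaning back, and nothing is touched. I'll hold for 4 s and then retreat.

```bash

python3 -m pendant '[[[0,0,0],0,0],[[0,0,0],0,0],[[0,0,0],0,0],[[0,0,0],0,0],[[0,0,0],0,0],[[0,0,0],0,0],[[0,0,0],0,0],[[0,0,0],0,0]]'
python3 -m pendant '[[[0,0,0],0,0],[[0,0,0],0,0],[[0,0,0],0,0],[[0,0,0],0,0],[[0,0,0],0,0],[[0,0,0],0,0],[[0,0,0],0,0],[[0,0,0],0,0]]' >/dev/null
python3 -m pendant '[[[0,0,0],0,0],[[0,0,0],0,0],[[0,0,0],0,0],[[0,0,0],0,0],[[0,0,0],0,0],[[0,0,0],0,0],[[0,0,0],0,0],[[0,0,0],0,0]]' >/dev/null
python3 -m pendant '[[[0,0,0],0,0],[[0,0,0],0,0],[[0,0,0],0,0],[[0,0,0],0,0],[[0,0,0],0,0],[[0,0,0],0,0],[[0,0,0],0,0],[[0,0,0],0,0]]' >/dev/null
python3 -m pendant '[[[0,0,0],0,0],[[0,0,0],0,0],[[0,0,0],0,0],[[0,0,0],0,0],[[0,0,0],0,0],[[0,0,0],0,0],[[0,0,0],0,0],[[0,0,0],0,0]]' >/dev/null
python3 -m pendant '[[[0,0,0],0,0],[[0,0,0],0,0],[[0,0,0],0,0],[[0,0,0],0,0],[[0,0,0],0,0],[[0,0,0],0,0],[[0,0,0],0,0],[[0,0,0],0,0]]'
python3 -m pendant '[[[0,0,-2],0,0],[[0,0,-3],0,0],[[0,0,-3],0,0],[[0,0,-3],0,0],[[0,0,-3],0,0],[[0,0,-3],0,0],[[0,0,-2],0,0],[[0,0,0],0,0]]'
python3 -m pendant '[[[1.2,3,0],0,0],[[1.2,3.5,0],0,0],[[1.2,3.5,0],0,0],[[1.2,3.5,0],0,0],[[1.2,3.5,0],0,0],[[1.2,3.5,0],0,0],[[1.2,3.5,0],0,0],[[1.2,3.5,0],0,0]]'
python3 -m pendant '[[[0.5,3,0],0,0],[[0.5,2,0],0,0],[[0,0,0],0,0],[[0,0,0],0,0],[[0,0,0],0,0]]'
python3 - <<'E'
from h import *
t=capture("top")[:,:,::-1];s=capture("side")[:,:,::-1]
cv2.imwrite("pics/f.png",np.vstack([t[100:,100:540],s[100:,180:620]]))
print(read_state()["contact_force"])
E
```

```text
t: 7.57
eef_pos: [0.5519, -0.0969, 0.06]
orientation: [0.031, 1.0, 0.0, -0.0]
contact_force: [-0.3, -0.0, 0.3]
finger_gap: -0.0001
t: 10.9
eef_pos: [0.5519, -0.097, 0.06]
orientation: [0.031, 1.0, -0.0, 0.0]
contact_force: [-0.2, 0.7, -0.5]
finger_gap: 0.0001
t: 11.57
eef_pos: [0.5545, -0.0976, 0.2566]
orientation: [0.031, 1.0, -0.001, 0.005]
contact_force: [0.4, 0.3, 1.3]
finger_gap: -0.0
t: 12.23
eef_pos: [0.4716, 0.1849, 0.2487]
orientation: [0.031, 1.0, -0.0, -0.001]
contact_force: [0.6, 0.2, 0.8]
finger_gap: 0.0003
t: 12.65
eef_pos: [0.4658, 0.2333, 0.249]
orientation: [0.031, 1.0, -0.001, -0.001]
contact_force: [0.4, 0.4, 0.3]
finger_gap: 0.0002
[-0.51602591  0.27766827  0.51056095]
```

View pics/f.png

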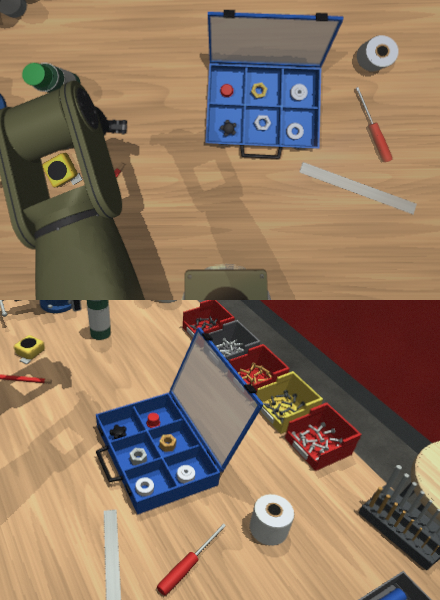

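The lid leans away at top crop (275,15), all six parts are in their compartments, and the can, spool and screwdriver are where they started. The hand is about 35 cm from the nut, so I'll hand in.

```bash
python3 -c "
from plant import *
print(finish_job())"
```

```text
the job is handed in; nothing more can be done
None
```

I pushed the lid back past upright with the closed fingertips. I then pointed straight down at the brass nut and withdrew the hand, and the job is handed in at about 13 s.

- **Lid:** the last pictures show it leaning away, at roughly 2 rad by eye. I did not measure the angle at the end. Near upright the hand read a brief 6.5 N upward force, which I took to be the lid edge bearing on the gripper. I raised the hand about 1 cm and the force cleared.
- **Pointing:** I held for about 4 s with the fingertips about 15 mm above the nut. The nut measured (0.552, −0.097) from the side camera and (0.553, −0.098) from the top, and the hand stood at (0.552, −0.097).
- **After:** the hand rose straight up and ended about 0.35 m from the nut, with near-zero contact force. By eye, all six parts, the can, the spool and the screwdriver are where they started. No check failed or disagreed.

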